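# Drive the old bush out of the alternator bracket

### The job

Take the red-handled drift (the one with the thick nose) out of its holder, set its nose into the bore of the alternator end bracket and, keeping hold of it, press it straight down until the old bronze bush drops out below into the catch tray and the drift's collar sits flat on the bracket. Let go and leave the drift standing there; leave the black-handled thin punch in its holder.

Things in the scene. Friction and masses are not known exactly. Their poses are not given: they have to be found in the camera images.
- drift: Rigid drift, 125 mm long, 0.22 kg, standing nose down in a wooden holder 70 mm high, on whose top its collar rests. Aluminium nose 22 mm across, 48 long; collar 52 across, 12 thick; round red handle 26 across, 65 long. Origin: centre of the nose's tip; z up the drift: collar's underside at 48 mm, handle from 60 to 125 mm (grip about 92 mm up). Lift straight up 60 mm or more to free it.
- punch: Bystander, not to be moved: a punch of the same shape and size as the drift, in a like holder, but with a black handle and a thin nose, 9 mm across. Origin: centre of the nose's tip; z up. The two holders and the bracket swap places; their centres are 120 mm or more apart.
- bore (a point): Centre of the bore's upper mouth in the fixed round aluminium end bracket (100 mm across, top 113 mm above the table). z up. The bore is vertical, 36 mm across, 38 mm deep, open below. Green side supports hold the bracket over a green catch tray (floor 8 mm above the table, 67 mm of free height under the bracket).
- bush: Closed-end bronze bush, copper-coloured cylinder 34 mm across, 24 long, 0.1 kg, in the bore, flat end up, 6 mm below the mouth. Sprung balls low in the bore hold it: a push of 10 to 20 N frees it, and it drops out once the drift's nose is about 35 mm deep; with the collar seated the nose is 48 mm deep. Origin: centre of its underside; z up its axis.
Mind the look-alikes: they are no part of the job. Leave any green or yellow look-alike of the drift alone.

How it is judged (in metres and radians):
On the way, in this order (a step that is already met when the one before it is completed fails the run):
1. the nose of the held drift is in the bore (horizontal distance between drift and bore below 0.012 m and z of drift in the frame of bore below -0.002 m and angle between drift's own z axis and vertical below 0.35 rad and contact force between the fingers and drift above 0.5 N), for 0.05 s.
2. the bush has dropped out below the bracket while the fingers still hold the drift in the bore (z of bush in the frame of bore below -0.068 m and horizontal distance between drift and bore below 0.02 m and z of drift in the frame of bore below -0.02 m and contact force between the fingers and drift above 0.5 N), for 0.05 s.
At the end, for the whole second after the job is handed in: The bush lies at rest in the catch tray under the bracket, fully below the bore; the drift stands released and at rest in the bore, its collar down on the bracket (within 6 mm) and upright within 10 degrees (z of bush in the frame of bore below -0.068 m and horizontal distance between bush and bore below 0.065 m and linear speed of each of bush, drift below 0.03 m/s and z of drift in the frame of bore below -0.042 m and horizontal distance between drift and bore below 0.015 m and angle between drift's own z axis and vertical below 0.17 rad); the robot touches nothing.
It fails at once if the thin punch is shifted by more than 30 mm (distance of punch from where it was at the start of the episode above 0.03 m).
It also fails if it takes over 35 s, if anything falls off the work surface, if the arm or the gripper's body presses on something with over 40 N, if the wrist force passes 120 N, or if a joint passes its speed limit or range.

### The arm

A 7-joint arm with a two-finger parallel gripper is mounted at the origin on the work surface. World frame = base frame: x ahead of the robot, y to its left, z up, the work surface at z = 0. Lengths are in mm, angles in rad, forces in N, time in s.
With the tool pointing down it reaches from about 425 to 800 mm from the base axis. Payload 8.3 kg.
Tool frame: the origin (TCP) lies between the finger pads; the fingertips stand 14 mm ahead of it and the grasp point (between the pads) lies 5 mm behind it (bot.tip_extent is the z of the fingertips in the tool frame, in mm); z points along the fingers, y is the direction in which the jaws open and shut (so a half turn about z gives the same grasp; the last joint's range is limited). The gripper opens to 85 mm and grips with 20 to 120 N. Pads are 22 mm wide; open, the fingers measure 114 mm over their backs; the gripper's body (76 mm by 85 mm) begins 54 mm behind the grasp point. The pads swing forward as they close: fully open they stand 13 mm farther back than shut.
Start: joints at [-1.362, 0.383, 0.016, 1.37, -0.006, 1.388, -0.046], TCP at [167.74, 602.053, 245.279] pointing down, gripper open.
Joint ranges: [-2.95, 2.95], [-0.25, 2.06], [-1.52, 1.56], [0.18, 2.33], [-1.44, 4.58], [0.02, 2.06], [-3.01, 3.01]. Speed limits (rad/s): [2.39, 2.39, 3.01, 3.01, 3.14, 3.14, 3.14].

### API

Orientations are given as a rotation vector (axis times angle).
In Python, from station import observe, viewer, ticket, bot gives the robot as it stands.
- The arm moves only by the tool servo_tool, never from a script. Its argument "moves" is a list that holds one entry, the list of rows, each a list of 6 numbers: the shift along the tool's x, y, z normalised to -1 to 1, where 1 is 1 m, then the turn, a rotation vector about the tool's x, y, z normalised to -1 to 1, where 1 is 90 degrees. In form: [[[dx, dy, dz, rx, ry, rz], ...]]. A call has 1 to 10 rows; each row is the pose to reach, as a shift and turn from the pose commanded when the call began, along the tool's axes at that moment; what a row does not reach only later rows make up. A row lasts 1/10 s, in which the tool goes at most 50 mm and 8.59 degrees, less where a joint would pass 70% of its speed; a pose out of reach is approached as far as the arm can. A call with a number of a shift or a turn outside -1 to 1 is refused whole. A call with a gripper value outside its range is refused whole. "jaw" is the finger opening in mm, from 0 to 85.4, set as the call begins (left out, the last holds). The fingers move at their own pace and stop on an object; the grip force is fixed at half the most. Time passes only in rows, so rows that repeat a pose let the fingers close. It gives the time, the measured TCP pose, the force and the opening at its end, in the units of the state.
- observe(): the state, without advancing time (a new reading comes with each control period).
- viewer.grab_frame(name): name is "scene" or "top"; returns the picture (384x512x3 uint8, red, green, blue); there is no depth.
- viewer.camera_params(name): a dict with "mtx" (3x3 intrinsics, pixels), "rvec" (rotation vector, rad) and "tvec" (3), from world to camera coordinates, as OpenCV has them. Camera axes: x right, y down, z forward; pixel columns grow to the right and rows downward; lengths in mm; the calibration is good to about 2 mm. A picture is of the moment at which its call begins. camera_params takes no time and is no camera call.
- ticket.hand_in(): hands the job in, once; it reports no verdict.
The state is a dict: "time": time; "joints": joint angles; "qd": joint speeds; "effort": joint torques, N m; "tcp_pos": TCP position; "ee_rot": TCP orientation; "wrist_force": force on the tool from outside, world axes, zero at the start; "torque": the same for the moment, N m; "grip_width": finger opening in mm.
Only numpy, scipy, OpenCV 4.12 (cv2) and the standard library are available. Lean on these libraries where they do the work, as an engineer would, in place of code of your own. Each camera call takes 0.05 s, during which the arm holds its last target. There are 200 camera calls.

## Working session

There is one attempt and no reset: what is moved stays moved. The work goes in short steps, Python scripts to look and compute and a tool call to move; the robot and the scene stay as the last step left them, time stands still between calls to the robot, and variables do not carry over. Pictures are saved under pics/ and viewed, about 8 in all and at most 12, crops included, and the job is handed in when it is done.

Besides the shell and the picture viewer there is one more tool, called after "Request:" as name(argument=value, ...) on one line, values as JSON. servo_tool: Moves the arm, as the interface text tells. Its arguments: {"type":"object","properties":{"moves":{"type":"array"},"jaw":{"type":"number"}},"required":["moves"]}

```bash
mkdir -p pics; ls; python3 - <<'E'
from station import observe, viewer, ticket, bot
import cv2,json
for n in("scene","top"):
    cv2.imwrite(f"pics/{n}0.png",viewer.grab_frame(n)[:,:,::-1]); p=viewer.camera_params(n); print(n,p)
print(observe())
E
```

```text
pics
scene {'mtx': array([[461.31741048,   0.        , 248.83688514],
       [  0.        , 461.31741048, 191.33044999],
       [  0.        ,   0.        ,   1.        ]]), 'rvec': array([ 1.7013967 ,  2.12047106, -0.64672041]), 'tvec': array([ 152.05263419, -423.67291003, 1141.92859709])}
top {'mtx': array([[397.51523282,   0.        , 258.38052559],
       [  0.        , 397.51523282, 191.81631132],
       [  0.        ,   0.        ,   1.        ]]), 'rvec': array([ 2.17991263, -2.13305597,  0.24338596]), 'tvec': array([-38.33588449, 603.44730885, 661.31736261])}
{'time': 0.1, 'joints': array([-1.36190414,  0.38416466,  0.0163775 ,  1.37101924, -0.00627315,
        1.38819983, -0.04650023]), 'qd': array([-0.00112406, -0.00142301,  0.00016285, -0.00015731, -0.00050045,
        0.00068085, -0.00027916]), 'effort': array([ 3.62761937e-03, -6.29130793e+01,  8.47676452e-01, -3.72765970e+01,
        1.67231943e-02,  1.02943968e-02,  3.08381152e-05]), 'tcp_pos': array([167.64740829, 601.66365919, 244.38578117]), 'ee_rot': array([-4.25489506e-01, -3.11245845e+00,  2.71954587e-03]), 'wrist_force': array([-1.08884531,  0.3974461 , -0.10328764]), 'torque': array([-0.02962144, -0.03030917,  0.01262775]), 'grip_width': 85.32011225187597}
```

View pics/scene0.png

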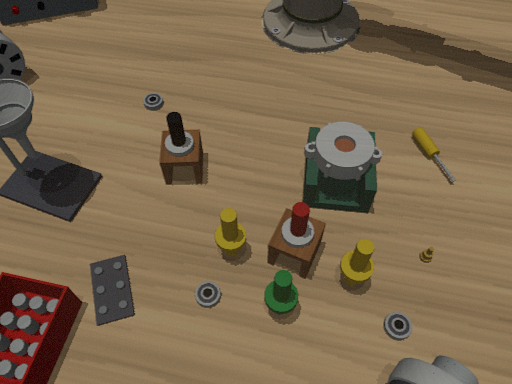

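View pics/top0.png

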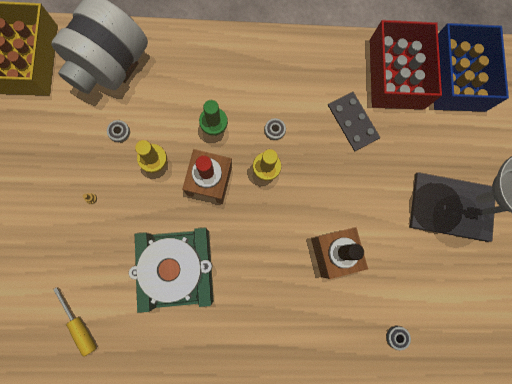

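The scene view shows the red-handled drift in its wooden holder at about (300,222). The black punch in its holder is at (178,130) and the bracket with the copper bush at (344,146). The yellow look-alikes are at (230,230) and (358,260), the green one at (282,290).
In the top view the red handle is at (205,167), black at (350,253), bush at (169,269), yellow at (150,155) and (267,163), green at (212,118). The red one fits the task because it is the only red handle standing in a wooden holder.

```bash
cat > h.py <<'E'
import numpy as np, cv2
from station import observe, viewer, ticket, bot
from scipy.spatial.transform import Rotation as R
def cam(n):
    p=viewer.camera_params(n); M=cv2.Rodrigues(p["rvec"])[0]; return p["mtx"],M,np.array(p["tvec"])
def plane(n,uv,z):
    K,M,t=cam(n); c=-M.T@t; d=M.T@np.linalg.inv(K)@np.array([uv[0],uv[1],1.]); return c+d*(z-c[2])/d[2]
def tri(a,b):
    P=[np.c_[K@M,K@t] for K,M,t in(cam("scene"),cam("top"))]
    X=cv2.triangulatePoints(P[0],P[1],np.array(a,float).reshape(2,1),np.array(b,float).reshape(2,1)); return (X[:3]/X[3]).ravel()
def proj(n,X):
    p=viewer.camera_params(n); return cv2.projectPoints(np.array(X,float).reshape(-1,3),p["rvec"],p["tvec"],p["mtx"],None)[0].reshape(-1,2)
def blob(mask,box):
    m=np.zeros(mask.shape,np.uint8); x0,y0,x1,y1=box; m[y0:y1,x0:x1]=mask[y0:y1,x0:x1]
    c=max(cv2.findContours(m,cv2.RETR_EXTERNAL,cv2.CHAIN_APPROX_NONE)[0],key=cv2.contourArea); return c
E
python3 - <<'E'
from h import *
boxes={"scene":dict(red=(265,190,335,250),bush=(325,130,365,160),wh=(270,205,330,255),br=(300,115,390,185)),
"top":dict(red=(185,145,230,190),bush=(150,250,190,290),wh=(185,150,230,195),br=(132,230,206,308))}
o={}
for n in boxes:
    im=cv2.imread(f"pics/{n}0.png"); h=cv2.cvtColor(im,cv2.COLOR_BGR2HSV); H,S,V=cv2.split(h)
    masks=dict(red=((H<6)|(H>172))&(S>150)&(V>60), bush=((H<18)|(H>175))&(S>70), wh=(S<50)&(V>110),br=(S<50)&(V>110))
    for k,b in boxes[n].items():
        c=blob(masks[k].astype(np.uint8),b); e=cv2.fitEllipse(cv2.convexHull(c)); o[n,k]=e[0]
        print(n,k,cv2.contourArea(c),np.round(e[0],1),np.round(e[1],1),round(e[2]),cv2.boundingRect(c))
for k,z in dict(bush=107,wh=82,br=113,red=114).items():
    print(k,"scene",plane("scene",o["scene",k],z).round(1),"top",plane("top",o["top",k],z).round(1),"tri",tri(o["scene",k],o["top",k]).round(1))
im=cv2.imread("pics/scene0.png")[180:320,200:390]; a=cv2.resize(im,None,fx=2.1,fy=2.1,interpolation=cv2.INTER_CUBIC)
im=cv2.imread("pics/top0.png")[95:215,120:290]; b=cv2.resize(im,None,fx=2.35,fy=2.35,interpolation=cv2.INTER_CUBIC)
h=min(a.shape[0],b.shape[0]); cv2.imwrite("pics/crop1.png",np.c_[a[:h],b[:h]])
for n,u in dict(y1=(150,160),y2=(267,168),g=(213,122)).items(): print(n,plane("top",u,54).round())
for n,u in dict(y1=(357,267),y2=(230,238),g=(281,297)).items(): print(n,plane("scene",u,54).round())
print(plane("top",(343,252),82),"punch"); print(bot.tip_extent)
E
```

```text
scene red 176.0 [300.7 209.2] [14.9 16.5] 92 (293, 202, 16, 15)
scene bush 188.0 [344.4 144.7] [13.1 19.6] 103 (335, 138, 20, 14)
scene wh 296.0 [297.4 230.3] [28. 32.] 99 (282, 218, 32, 27)
scene br 2085.0 [347.3 144.8] [44.1 66.4] 104 (316, 122, 66, 45)
top red 175.0 [203.4 163.6] [15.3 16.4] 169 (196, 156, 16, 17)
top bush 347.5 [168.7 269.4] [21.4 22.1] 28 (158, 259, 22, 22)
top wh 320.0 [206.3 172.3] [28.4 29.6] 72 (192, 159, 30, 28)
top br 3313.5 [168.6 269.9] [68.4 75.6] 69 (132, 237, 74, 67)
bush scene [466.5 119.  107. ] top [466.4 117.8 107. ] tri [466.3 118.5 106.6]
wh scene [633.6  67.6  82. ] top [630.7  66.7  82. ] tri [631.5  67.3  78.2]
br scene [470.8 123.4 113. ] top [465.8 116.8 113. ] tri [465.4 121.4 105.9]
red scene [613.7  67.  114. ] top [638.2  69.5 114. ] tri [631.2  67.3 142.5]Traceback (most recent call last):
  File "<stdin>", line 15, in <module>
    res = self.concatenate(tuple(objs), axis=axis)
ValueError: all the input array dimensions except for the concatenation axis must match exactly, but along dimension 1, the array at index 0 has size 399 and the array at index 1 has size 400
```

```bash
python3 - <<'E'
from h import *
im=cv2.imread("pics/scene0.png")[180:320,200:390]; a=cv2.resize(im,(400,295),interpolation=cv2.INTER_CUBIC)
im=cv2.imread("pics/top0.png")[95:215,120:290]; b=cv2.resize(im,(400,282),interpolation=cv2.INTER_CUBIC)
cv2.imwrite("pics/crop1.png",np.c_[a[:282],b])
for z in(0,54):
  for n,u in dict(y1=(152,160),y2=(267,168),g=(213,122)).items(): print(z,n,plane("top",u,z).round())
  for n,u in dict(y1=(357,267),y2=(230,238),g=(281,297)).items(): print(z,n,plane("scene",u,z).round())
for n,s,t in(("y1",(364,244),(144,147)),("y2",(229,213),(270,155)),("g",(283,276),(211,105))): print(n,"top tri",tri(s,t).round())
print(plane("top",(343,252),82),"punch"); print(bot.tip_extent,[x for x in dir(bot) if x[0]!="_"])
s=observe(); print(s["tcp_pos"],R.from_rotvec(s["ee_rot"]).as_matrix().round(4))
print(proj("top",[[0,0,0],[168,602,250],[400,0,0],[400,200,0]]))
E
```

```text
Traceback (most recent call last):
cv2.error: OpenCV(4.12.0) /io/opencv/modules/imgcodecs/src/loadsave.cpp:1058: error: (-215:Assertion failed) image.channels() == 1 || image.channels() == 3 || image.channels() == 4 in function 'imwrite_'
```

```bash
python3 - <<'E'
from h import *
im=cv2.imread("pics/scene0.png")[180:320,200:390]; a=cv2.resize(im,(400,282),interpolation=cv2.INTER_CUBIC)
im=cv2.imread("pics/top0.png")[95:215,120:290]; b=cv2.resize(im,(400,282),interpolation=cv2.INTER_CUBIC)
cv2.imwrite("pics/crop1.png",np.hstack([a,b]))
for z in(0,54):
  for n,u in dict(y1=(152,160),y2=(267,168),g=(213,122)).items(): print(z,n,plane("top",u,z).round())
  for n,u in dict(y1=(357,267),y2=(230,238),g=(281,297)).items(): print(z,n,plane("scene",u,z).round())
for n,s,t in(("y1",(364,244),(144,147)),("y2",(229,213),(270,155)),("g",(283,276),(211,105))): print(n,"top tri",tri(s,t).round())
print(plane("top",(343,252),82),"punch"); print(bot.tip_extent,[x for x in dir(bot) if x[0]!="_"])
s=observe(); print(s["tcp_pos"],R.from_rotvec(s["ee_rot"]).as_matrix().round(4))
print(proj("top",[[0,0,0],[168,602,250],[400,0,0],[400,200,0]]))
E
```

```text
0 y1 [670. 178.   0.]
0 y2 [661. -44.   0.]
0 g [751.  64.   0.]
0 y1 [637. 176.   0.]
0 y2 [629. -47.   0.]
0 g [716.  60.   0.]
54 y1 [657. 166.  54.]
54 y2 [648. -40.  54.]
54 g [732.  60.  54.]
54 y1 [663. 169.  54.]
54 y2 [656. -38.  54.]
54 g [736.  62.  54.]
y1 top tri [660. 165. 126.]
y2 top tri [652. -38. 129.]
g top tri [734.  60. 129.]
[ 499.25706002 -169.16397301   82.        ] punch
14.0 ['MotionError', 'tip_extent']
[167.64740829 601.66365919 244.38578117] [[-9.633e-01  2.684e-01 -4.000e-04]
 [ 2.684e-01  9.633e-01 -1.700e-03]
 [-1.000e-04 -1.700e-03 -1.000e+00]]
[[ 235.33697811  554.5460853 ]
 [-341.61866251  558.00625971]
 [ 241.1755901   305.90420677]
 [ 130.53163097  304.67052598]]
```

View pics/crop1.png

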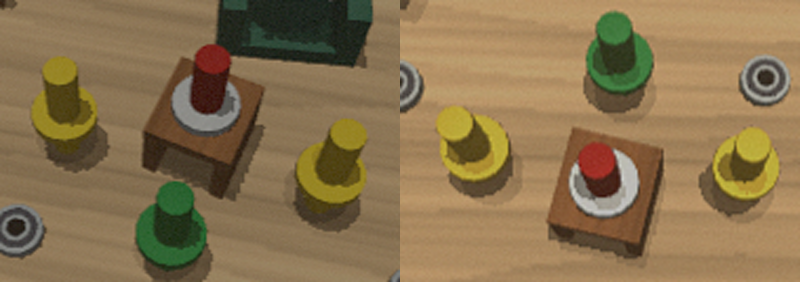

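The crop confirms it. The red-handled tool stands in the wooden holder with its grey collar on top, and the yellow and green look-alikes stand on the table about 100 mm away, so the open fingers clear them. Drift is at about (631.3, 67.3) and the bore at about (466.4, 118.2). I'll start moving now, keeping the tool's orientation.

Request:
servo_tool(moves=[[[-0.05,-0.033,0,0,0,0],[-0.085,-0.056,0,0,0,0],[-0.125,-0.082,0,0,0,0],[-0.165,-0.109,0,0,0,0],[-0.205,-0.135,0,0,0,0],[-0.245,-0.162,0,0,0,0],[-0.285,-0.189,0,0,0,0],[-0.325,-0.215,0,0,0,0],[-0.35,-0.232,0,0,0,0],[-0.36,-0.238,0,0,0,0]]], jaw=85)

```text
time: 1.1
tcp_pos: [452.9, 272.2, 245.1]
ee_rot: [0.435, 3.111, -0.002]
wrist_force: [1.1, 0.8, 1.1]
grip_width: 84.8
```

```bash
cat > w.py <<'E'
from h import *
import sys
s=observe(); M=R.from_rotvec(s["ee_rot"]).as_matrix()
print(s["time"],s["tcp_pos"].round(1),"F",s["wrist_force"].round(1),"w",round(s["grip_width"],1),"y",M[:,1].round(3),"z",M[:,2].round(3))
if len(sys.argv)>3: print("tool shift to target",(M.T@(np.array(sys.argv[1:4],float)-s["tcp_pos"])).round(1))
E
python3 w.py 631.3 67.3 245
```

```text
1.1 [452.9 272.2 245.1] F [1.1 0.8 1.1] w 84.8 y [ 0.274  0.962 -0.001] z [ 0.    -0.001 -1.   ]
tool shift to target [-227.7 -148.2    0.4]
```

Request:
servo_tool(moves=[[[-0.03,-0.02,0,0,0,0],[-0.07,-0.046,0,0,0,0],[-0.11,-0.072,0,0,0,0],[-0.15,-0.098,0,0,0,0],[-0.19,-0.124,0,0,0,0],[-0.215,-0.141,0,0,0,0],[-0.229,-0.15,0,0,0,0],[-0.229,-0.15,0,0,0,0],[-0.229,-0.15,0,0,0,0]]])

```text
time: 2.0
tcp_pos: [630.4, 72.2, 244.8]
ee_rot: [-0.422, -3.112, -0.001]
wrist_force: [-0.1, 0.9, -1.3]
grip_width: 84.9
```

```bash
python3 w.py 631.3 67.3 245; python3 -c "
from h import *
cv2.imwrite('pics/scene1.png',cv2.resize(viewer.grab_frame('scene')[130:330,180:430,::-1],None,fx=2.5,fy=2.5))"
```

```text
2.0 [630.4  72.2 244.8] F [-0.1  0.9 -1.3] w 84.9 y [0.267 0.964 0.001] z [-0.001  0.001 -1.   ]
tool shift to target [-2.2 -4.5 -0.2]
```

View pics/scene1.png

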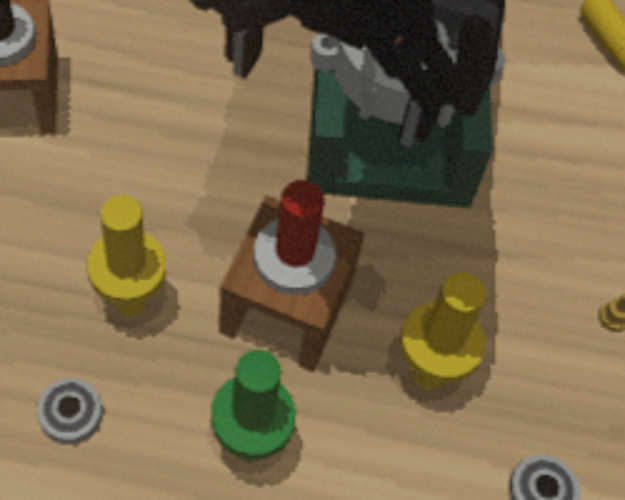

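The gripper is over the drift, with the fingers straddling it in y and clear of the look-alikes. Next I'll go down part way and settle.

Request:
servo_tool(moves=[[[-0.001,-0.003,0.03,0,0,0],[-0.001,-0.003,0.06,0,0,0],[-0.001,-0.003,0.075,0,0,0],[-0.001,-0.003,0.075,0,0,0],[-0.001,-0.003,0.075,0,0,0]]])

```text
time: 2.55
tcp_pos: [631.3, 68.2, 171.3]
ee_rot: [0.423, 3.112, 0.001]
wrist_force: [0.4, -0.1, 1.3]
grip_width: 85.0
```

```bash
for i in 1 2 3; do python3 w.py 631.3 67.3 107;python3 -c "
from station import viewer
viewer.grab_frame('top')"; done; python3 -c "
from h import *
s=observe();p=s['tcp_pos']
y=R.from_rotvec(s['ee_rot']).as_matrix()[:,1]
print(proj('scene',[p+[0,0,-1],p+[0,0,-1]+45*y,p+[0,0,-1]-45*y]),proj('top',[p+[0,0,-1]]))
a=cv2.resize(viewer.grab_frame('scene')[130:290,220:400,::-1],(400,356))
b=cv2.resize(viewer.grab_frame('top')[90:250,120:300,::-1],(400,356))
cv2.imwrite('pics/s2.png',np.hstack([a,b]))"
```

```text
2.55 [631.3  68.2 171.3] F [ 0.4 -0.1  1.3] w 85.0 y [0.267 0.964 0.001] z [ 0.001  0.001 -1.   ]
tool shift to target [-0.2 -0.9 64.3]
2.6 [631.8  67.8 172. ] F [-0.1  0.7  1.3] w 84.7 y [0.267 0.964 0.001] z [ 0.002  0.001 -1.   ]
tool shift to target [ 0.5 -0.7 65. ]
2.65 [632.   67.5 172.2] F [-0.4  0.1  0.1] w 84.8 y [0.268 0.963 0.001] z [ 0.003  0.001 -1.   ]
tool shift to target [ 0.8 -0.5 65.2]
[[301.98015288 199.27950167]
 [331.46947658 212.01477996]
 [273.57588165 187.01281484]] [[201.61314207 158.569312  ]]
```

View pics/s2.png

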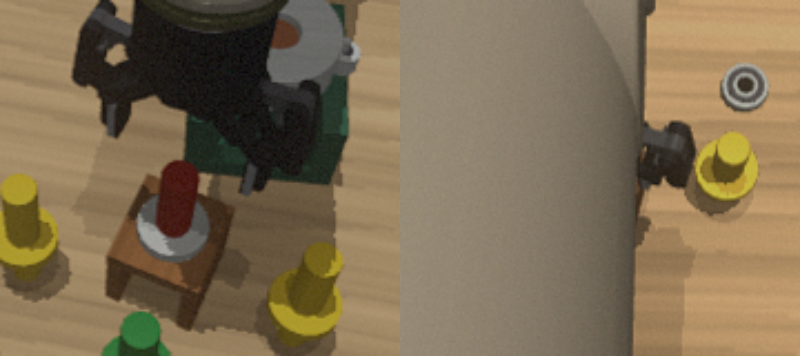

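The fingertips appear at about (272,188) and (332,214) in the scene view. That matches the predicted (273,187) and (331,212), so the jaws straddle the handle. Now down and close.

Request:
servo_tool(moves=[[[0,-0.001,0.025,0,0,0],[0,-0.001,0.05,0,0,0],[0,-0.001,0.064,0,0,0],[0,-0.001,0.064,0,0,0],[0,-0.001,0.064,0,0,0],[0,-0.001,0.064,0,0,0]]])

```text
time: 3.4
tcp_pos: [631.8, 66.1, 107.9]
ee_rot: [0.425, 3.11, 0.001]
wrist_force: [0.4, -0.6, 0.4]
grip_width: 85.4
```

Request:
servo_tool(moves=[[[0,0,0,0,0,0],[0,0,0,0,0,0],[0,0,0,0,0,0],[0,0,0,0,0,0],[0,0,0,0,0,0],[0,0,0,0,0,0],[0,0,0,0,0,0],[0,0,0,0,0,0]]], jaw=10)

```text
time: 4.2
tcp_pos: [631.1, 66.2, 106.7]
ee_rot: [0.425, 3.112, 0.0]
wrist_force: [-0.4, 0.8, 4.8]
grip_width: 24.8
```

```bash
python3 w.py 631.3 67.3 107
```

```text
4.2 [631.1  66.2 106.7] F [-0.4  0.8  4.8] w 24.8 y [0.268 0.963 0.   ] z [ 0.001  0.    -1.   ]
tool shift to target [ 0.1  1.1 -0.3]
```

Gripped, with a width of 24.8 mm. Lifting 125 mm.

Request:
servo_tool(moves=[[[0,0,-0.015,0,0,0],[0,0,-0.035,0,0,0],[0,0,-0.055,0,0,0],[0,0,-0.075,0,0,0],[0,0,-0.095,0,0,0],[0,0,-0.115,0,0,0],[0,0,-0.125,0,0,0],[0,0,-0.125,0,0,0],[0,0,-0.125,0,0,0]]])

```text
time: 5.1
tcp_pos: [630.5, 66.0, 230.5]
ee_rot: [-0.425, -3.112, 0.001]
wrist_force: [-0.6, -0.8, -2.6]
grip_width: 24.9
```

```bash
python3 w.py 466.4 118.2 232; python3 -c "
from h import *
cv2.imwrite('pics/s3.png',cv2.resize(viewer.grab_frame('scene')[110:270,220:420,::-1],None,fx=3,fy=3))
s=observe();p=s['tcp_pos']; print(proj('scene',[p-[0,0,85],p-[0,0,37]]))"; python3 w.py 466.4 118.2 232
```

```text
5.1 [630.5  66.  230.5] F [-0.6 -0.8 -2.6] w 24.9 y [ 0.268  0.963 -0.001] z [-0.001 -0.    -1.   ]
tool shift to target [172.1   6.2  -1.3]
[[299.89694814 207.64779452]
 [302.58470929 189.62396157]]
5.15 [630.3  66.1 230. ] F [-0.6  0.4 -2.8] w 24.4 y [ 0.268  0.963 -0.001] z [-0.002 -0.    -1.   ]
tool shift to target [171.8   6.2  -1.7]
```

View pics/s3.png

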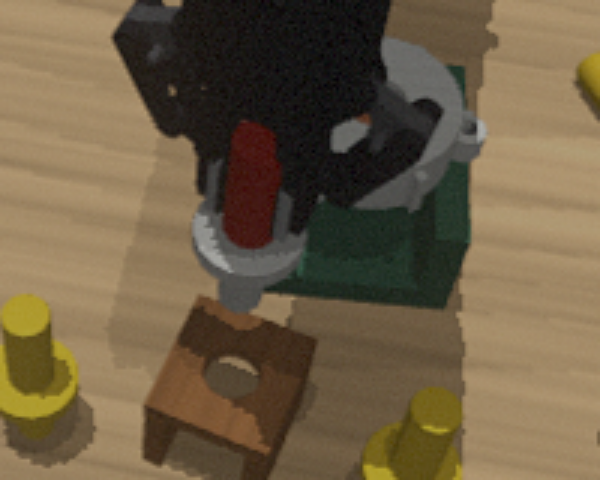

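The drift is held upright and free of the holder, with its thick nose tip at about (300,210) where it was predicted. Moving over the bore.

Request:
servo_tool(moves=[[[0.02,0.001,0,0,0,0],[0.05,0.002,0,0,0,0],[0.08,0.003,0,0,0,0],[0.11,0.004,0,0,0,0],[0.14,0.005,0,0,0,0],[0.16,0.006,0,0,0,0],[0.171,0.006,0,0,0,0],[0.171,0.006,0,0,0,0],[0.171,0.006,0,0,0,0],[0.171,0.006,0,0,0,0]]])

```text
time: 6.15
tcp_pos: [468.5, 117.2, 231.1]
ee_rot: [0.427, 3.112, -0.001]
wrist_force: [0.3, -0.1, -2.5]
grip_width: 24.5
```

```bash
python3 w.py 466.4 118.2 200; python3 -c "
from h import *
a=cv2.resize(viewer.grab_frame('scene')[70:210,270:420,::-1],(400,373))
b=cv2.resize(viewer.grab_frame('top')[200:340,90:240,::-1],(400,373))
cv2.imwrite('pics/s4.png',np.hstack([a,b]))
s=observe();p=s['tcp_pos']; print(proj('scene',[p-[0,0,85],p-[0,0,37]]),proj('scene',[466.4,118.2,113]))"; python3 w.py 466.4 118.2 200
```

```text
6.15 [468.5 117.2 231.1] F [ 0.3 -0.1 -2.5] w 24.5 y [ 0.27   0.963 -0.001] z [-0.    -0.001 -1.   ]
tool shift to target [ 2.3  0.4 31.1]
[[346.90915319 130.27128045]
 [351.94256428 109.87614531]] [[344.45851548 142.29637327]]
6.25 [468.4 117.2 231.1] F [-0.1 -0.1 -1.1] w 24.8 y [ 0.27   0.963 -0.001] z [-0.    -0.001 -1.   ]
tool shift to target [ 2.2  0.4 31.1]
```

View pics/s4.png

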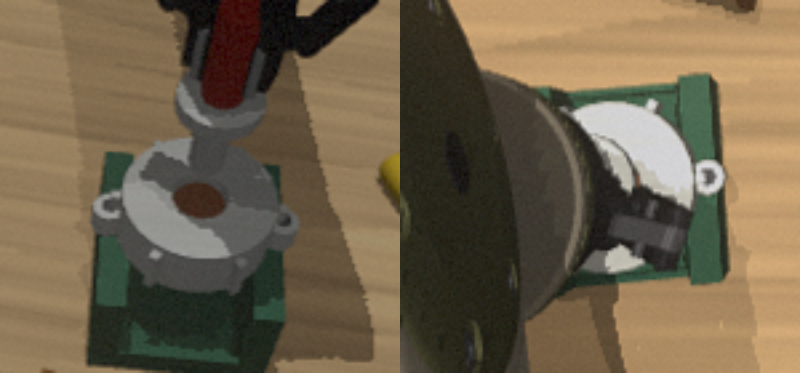

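The nose tip is at about (347,131), matching the predicted (347,130), and hangs above the bore mouth at (344,142). Correcting 2 mm and lowering.

Request:
servo_tool(moves=[[[0.002,0,0,0,0,0],[0.002,0,0.008,0,0,0],[0.002,0,0.016,0,0,0],[0.002,0,0.024,0,0,0],[0.002,0,0.03,0,0,0],[0.002,0,0.034,0,0,0],[0.002,0,0.038,0,0,0],[0.002,0,0.04,0,0,0],[0.002,0,0.04,0,0,0],[0.002,0,0.04,0,0,0]]])

```text
time: 7.25
tcp_pos: [466.0, 118.3, 191.5]
ee_rot: [0.426, 3.112, 0.0]
wrist_force: [0.9, 1.7, -1.7]
grip_width: 24.8
```

```bash
python3 w.py 466.4 118.2 150; python3 -c "
from h import *
cv2.imwrite('pics/s5.png',cv2.resize(viewer.grab_frame('scene')[90:210,280:420,::-1],None,fx=4,fy=4))"
```

```text
7.25 [466.  118.3 191.5] F [ 0.9  1.7 -1.7] w 24.8 y [0.268 0.963 0.   ] z [ 0.  0. -1.]
tool shift to target [-0.4  0.  41.5]
```

View pics/s5.png

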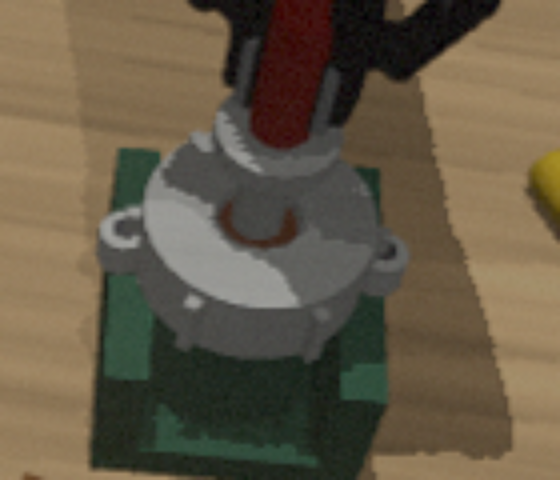

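The nose (crop (258,215)) is inside the bore mouth, centred in the copper ring. Pressing down now.

Request:
servo_tool(moves=[[[0,0,0.003,0,0,0],[0,0,0.006,0,0,0],[0,0,0.009,0,0,0],[0,0,0.012,0,0,0],[0,0,0.015,0,0,0],[0,0,0.018,0,0,0]]])

```text
time: 7.9
tcp_pos: [465.7, 118.3, 172.9]
ee_rot: [-0.425, -3.112, 0.0]
wrist_force: [-0.6, 0.6, -0.9]
grip_width: 24.6
```

```bash
python3 w.py 466.4 118.2 150
```

```text
7.9 [465.7 118.3 172.9] F [-0.6  0.6 -0.9] w 24.6 y [ 0.268  0.963 -0.   ] z [-0. -0. -1.]
tool shift to target [-0.7  0.1 22.9]
```

Request:
servo_tool(moves=[[[0,0,0.003,0,0,0],[0,0,0.006,0,0,0],[0,0,0.009,0,0,0],[0,0,0.012,0,0,0],[0,0,0.015,0,0,0],[0,0,0.018,0,0,0],[0,0,0.018,0,0,0]]])

```text
time: 8.6
tcp_pos: [465.4, 118.2, 154.6]
ee_rot: [-0.425, -3.112, 0.001]
wrist_force: [-0.3, 0.2, -2.1]
grip_width: 24.7
```

```bash
python3 w.py 466.4 118.2 150; python3 -c "
from h import *
cv2.imwrite('pics/s6.png',cv2.resize(viewer.grab_frame('scene')[90:220,280:420,::-1],None,fx=4,fy=4))"
```

```text
8.6 [465.4 118.2 154.6] F [-0.3  0.2 -2.1] w 24.7 y [ 0.268  0.963 -0.001] z [-0.001 -0.001 -1.   ]
tool shift to target [-0.9  0.3  4.6]
```

View pics/s6.png

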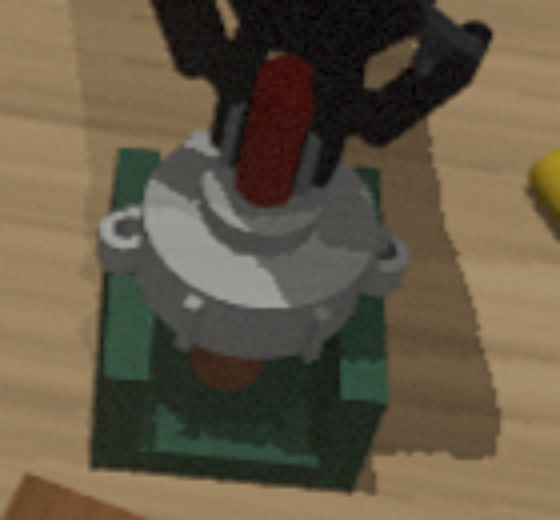

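The bush has dropped: copper shows under the bracket at crop (228,368). The collar is still slightly above the bracket, so I'll press on until it seats.

Request:
servo_tool(moves=[[[-0.0005,0,0.002,0,0,0],[-0.001,0,0.004,0,0,0],[-0.001,0,0.005,0,0,0],[-0.001,0,0.005,0,0,0]]])

```text
time: 9.05
tcp_pos: [466.7, 118.0, 150.1]
ee_rot: [-0.426, -3.112, 0.0]
wrist_force: [0.7, 0.1, -1.5]
grip_width: 24.8
```

```bash
python3 w.py 466.4 118.2 150
```

```text
9.05 [466.7 118.  150.1] F [ 0.7  0.1 -1.5] w 24.8 y [ 0.268  0.963 -0.   ] z [-0. -0. -1.]
tool shift to target [0.4 0.1 0.1]
```

Request:
servo_tool(moves=[[[0,0,0.001,0,0,0],[0,0,0.002,0,0,0],[0,0,0.002,0,0,0]]])

```text
time: 9.35
tcp_pos: [466.9, 118.0, 149.6]
ee_rot: [0.426, 3.112, 0.001]
wrist_force: [-6.4, -1.9, 11.4]
grip_width: 24.9
```

```bash
python3 w.py 466.4 118.2 150
```

```text
9.35 [466.9 118.  149.6] F [-6.4 -1.9 11.4] w 24.9 y [0.268 0.963 0.001] z [ 0.     0.001 -1.   ]
tool shift to target [ 0.5  0.  -0.4]
```

The collar is seated: 11 N contact at TCP z 149.6, against an expected 150. Releasing, then rising straight up.

Request:
servo_tool(moves=[[[0,0,0,0,0,0],[0,0,0,0,0,0],[0,0,0,0,0,0],[0,0,0,0,0,0],[0,0,0,0,0,0],[0,0,0,0,0,0],[0,0,0,0,0,0]]], jaw=85)

```text
time: 10.05
tcp_pos: [466.8, 118.0, 148.2]
ee_rot: [-0.426, -3.113, 0.0]
wrist_force: [0.5, -0.1, -0.5]
grip_width: 84.9
```

Request:
servo_tool(moves=[[[0,0,-0.01,0,0,0],[0,0,-0.03,0,0,0],[0,0,-0.055,0,0,0],[0,0,-0.08,0,0,0],[0,0,-0.105,0,0,0],[0,0,-0.13,0,0,0],[0,0,-0.14,0,0,0],[0,0,-0.14,0,0,0]]])

```text
time: 10.85
tcp_pos: [467.5, 118.2, 289.8]
ee_rot: [0.425, 3.11, 0.003]
wrist_force: [0.2, 0.6, -0.1]
grip_width: 85.2
```

```bash
python3 w.py 466.4 118.2 150; python3 -c "
from h import *
cv2.imwrite('pics/s7.png',cv2.resize(viewer.grab_frame('scene')[60:220,140:420,::-1],None,fx=2.8,fy=2.8))
print(proj('scene',[[466.4,118.2,190],[466.4,118.2,125],[466.4,118.2,32]]))"
```

```text
10.85 [467.5 118.2 289.8] F [ 0.2  0.6 -0.1] w 85.2 y [0.268 0.963 0.002] z [ 0.003  0.001 -1.   ]
tool shift to target [  1.4  -0.5 139.8]
[[352.26479239 110.85332643]
 [345.58958627 137.74051238]
 [337.52128998 170.23895191]]
```

View pics/s7.png

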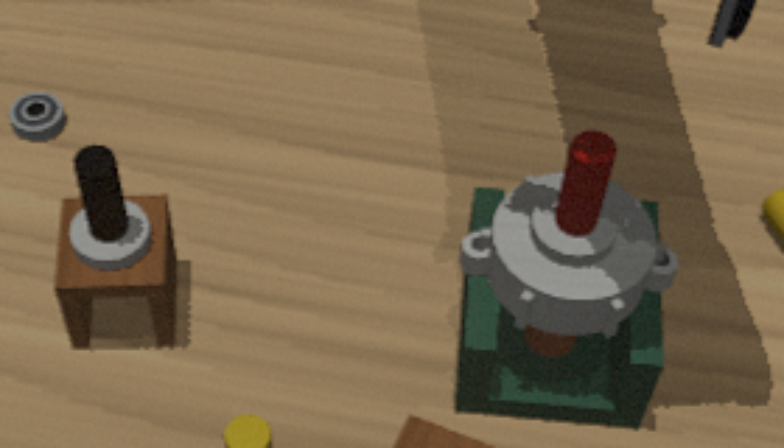

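The drift stands upright and released. Its handle top is at image (352,112), against a predicted (352,111). The collar is flat on the bracket and the bush is in the tray at (336,181). The punch is still in its holder and the gripper is clear.

```bash
python3 -c "
from h import *
print(ticket.hand_in())"
```

```text
the job is handed in; nothing more can be done
None
```

I took the red-handled drift out of its holder and set its nose in the bracket's bore. Holding it, I pressed straight down until the bush dropped into the catch tray and the collar seated. I then let go, raised the gripper clear and handed in at about 11 s; the hand-in reports no verdict.

- **Seating:** the collar met the bracket with about 11 N at TCP height 149.6 mm, against an expected 150 mm.
- **Drift after release:** it stands upright, with its handle top within about 1 pixel of the predicted position for a fully seated drift.
- **Bush:** copper is visible in the tray under the bracket. Its resting position was judged only from this one view, and part of it is hidden.
- **Push force not seen:** I read the force only at the end of each move, so the 10–20 N push that frees the bush was not recorded. The pictures alone show that it dropped.
- **Punch and gripper:** the black punch is in its holder and looks unmoved, and the wrist force after release was near zero.

No check failed or disagreed.

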